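# Load two modules into a carrier rail and bolt it shut

### The arm

A 6-joint arm with a two-finger parallel gripper is mounted at the origin on the work surface. World frame = base frame: x ahead of the robot, y to its left, z up, the work surface at z = 0. Lengths are in mm, angles in rad, forces in N, time in s.
With the tool pointing down it reaches from about 350 to 875 mm from the base axis. Payload 4.2 kg.
Tool frame: the origin (TCP) lies at the very end of the fingers, on their centre line; the grasp point (between the pads) lies 19 mm behind it; z points along the fingers, y is the line along which they close (so a half turn about z gives the same grasp; the last joint's range is limited). The gripper opens to 85 mm and grips with 20 to 120 N. Pads are 22 mm wide; open, the fingers measure 114 mm over their backs; the gripper's body (76 mm by 85 mm) begins 54 mm behind the grasp point. The pads swing forward as they close: fully open they stand 13 mm farther back than shut.
Start: joints at [0.259, 0.385, 0.008, 0, -1.194, -0.259], TCP at [624.979, 0.025, 231.312] pointing down, gripper open.
Joint ranges: [-3.14, 3.14], [-1.21, 2.06], [-1.07, 1.41], [-3.16, 2.05], [-2.99, -0.16], [-3.1, 3.1]. Speed limits (rad/s): [2.79, 2.79, 3.14, 3.14, 3.14, 3.14].

### API

Orientations are given as a unit quaternion [x, y, z, w].
In Python, from bench import arm, optics gives the robot as it stands. The module is installed in compiled form; this text tells all that it offers.
- The arm moves only by the tool step_arm, never from a script. Its argument "motion" is a list of rows, each an object with "dr": the turn, a rotation vector about the tool's x, y, z in units of 8 degrees (1.0 is 8 degrees), a list of three; "slide": the shift along the tool's x, y, z in mm, a list of three; "jaw": the finger opening in mm, from 0 to 85.4. A call has exactly 8 rows; each row is the pose to reach, as a shift and turn from the pose commanded when the call began, along the tool's axes at that moment; what a row does not reach only later rows make up. A row lasts 1/8 s, in which the tool goes at most 62.5 mm and 10.7 degrees, less where a joint would pass 70% of its speed; a pose out of reach is approached as far as the arm can. A call with a gripper value outside its range is refused whole. The fingers move at their own pace and stop on an object; the grip force is fixed at half the most. Time passes only in rows, so rows that repeat a pose let the fingers close, or fill a call up. It gives the time, the measured TCP pose, the force, the opening and the grip force at its end, in the units of the state.
- arm.read_state(): the state, without advancing time (a new reading comes with each control period).
- optics.get_image(name): name is "scene" or "side" or "wrist"; returns the picture (420x560x3 uint8, blue, green, red); there is no depth.
- optics.camera_info(name): a dict with "camera_matrix" (3x3 intrinsics, pixels), "view" (4x4, takes a point from world to camera coordinates); the wrist camera has in their place "T_tool_cam" (4x4, takes a point from camera to tool coordinates, whose origin is the TCP and whose axes are the flange's). Camera axes: x right, y up, looking along -z (the intrinsics and any distortion apply to the point x, -y, -z); pixel columns grow to the right and rows downward; lengths in mm; the calibration is good to about 2 mm. The wrist camera is an equidistant fisheye: a pixel r from the principal point sees the ray r / f radians off the axis. A picture is of the moment at which its call begins: read the wrist's pose just before it. camera_info takes no time and is no camera call.
- arm.job_done(): hands the job in; it is judged then, once.
The state is a dict: "clock": time; "joints": joint angles; "joint_vel": joint speeds; "joint_efforts": joint torques, N m; "position": TCP position; "ee_rot": TCP orientation; "contact_force": force on the tool from outside, world axes, zero at the start; "wrist_torque": the same for the moment, N m; "gripper_width": finger opening in mm; "grasp_force": force on a finger pad.
Only numpy, scipy, OpenCV 4.12 (cv2) and the standard library are available. Lean on these libraries where they do the work, as an engineer would, in place of code of your own. Each camera call takes 0.05 s, during which the arm holds its last target. There are 200 camera calls.

### The job

Load the carrier rail from its open end: slide the transformer module in under the lips first, to the stop at the far end, then the heat-sink module in behind it, so that it sits up against the transformer module. Then push the cross bolt fully across the open end to lock them in. Leave the relay module and the tape roll where they are.

Things in the scene. Friction and masses are not known exactly. Their poses are not given: they have to be found in the camera images.
- rail: Fixed aluminium carrier rail, a C-shaped channel 200 mm long, 76 wide, 19 high. Origin: centre of its underside, on the table; x along the channel from the open end (-x) to the stop (+x), y left, z up. Floor 4 thick. Channel x = -12 to +92, 65 wide between walls. Two lips over it, undersides 15 and tops 19 above the table, leave a slot 47 wide. Modules enter only from -x, sliding to +x.
- rail_mouth (a point): Point on the channel floor (4 above the table), on the centre line, where the lips begin (rail x = -12). From rail x = -100 to -30 the floor is an open apron without lips, where a module can be set down; low guide walls there (14 high) flare from 65 wide at x = -30 to 79 at x = -70. The bolt crosses at x = -28 to -16, its guide reaching out to y = +126.
- rail_stop (a point): The point on the channel's floor, on its centre line, at the face of the end stop (rail x = +92, 4 above the table).
- coil_module: Transformer module: grey sled, rounded corners, 52 mm along x, 60 along y, 7 thick, carrying an upright flat-sided dark steel core 34 (x) by 30 (y), its top 56 above the underside, with a copper winding 5 proud of its x sides. 0.2 to 0.36 kg. Either way round, long edge across the rail; home, its origin is at rail x = +66. Origin: centre of the sled's underside. 
- sink_module: Heat-sink module: grey sled, rounded corners, 52 mm along x, 60 along y, 7 thick, carrying an aluminium heat sink 40 (x) by 30 (y), top 56 above the underside, five fins with flat faces to +y and -y. 0.13 to 0.23 kg. Either way round, long edge across the rail; home, its origin is at rail x = +14, its sled 4 clear of the shut bolt. Origin: centre of the sled's underside. 
- bolt (a joint): Travel (m) of the steel cross bolt at the rail's open end: it slides towards the rail's -y, 0 fully open, 0.060 fully across (end of travel). It starts open, at 0 to 0.012, clear of the channel. About 1.5 N of friction; it stays where left. Its bar is 12 wide, 6 to 14 above the table, and is blocked if a module is not home.
- bolt_tab (a point): Top centre of the bolt's upright black tab, 50 above the table, 24 along the rail's x by 12 along its y, full height down to 6 above the table; with the bolt open (0) it stands at x = -22, y = +111 in the rail's frame, fully across at y = +51.
- relay_module: The relay module, not to be used: grey sled, rounded corners, 52 mm along x, 60 along y, 7 thick, carrying a low black relay case, 29 high in all, and a row of three grey screw terminals. Origin: centre of the sled's underside. 
- tape_roll: Black roll of tape lying flat, 84 across, 19 high. Origin: centre of its underside.

How it is judged (in metres and radians):
On the way, in this order (a step that is already met when the one before it is completed fails the run):
1. the transformer module is in the channel under the lips (x of coil_module in the frame of rail above 0 m and y of coil_module in the frame of rail between -0.006 and 0.006 m and z of coil_module in the frame of rail below 0.01 m and angle between coil_module's own z axis and vertical below 0.1 rad), for 0.1 s.
2. both modules are home, the transformer module deepest, with the bolt still open (x of coil_module in the frame of rail above 0.06 m and y of coil_module in the frame of rail between -0.006 and 0.006 m and z of each of coil_module, sink_module in the frame of rail below 0.01 m and angle between each of coil_module, sink_module's own z axis and vertical below 0.1 rad and angle between the x axis of each of coil_module, sink_module and the x axis of rail, either way round below 0.12 rad and x of sink_module in the frame of rail above 0.008 m and y of sink_module in the frame of rail between -0.006 and 0.006 m and value of joint bolt below 0.03 m), for 0.1 s.
At the end, for the whole second after the job is handed in: The transformer module lies in the channel against the stop (within 6 mm along the rail), the heat-sink module behind it (within 6 mm of its home along the rail), both flat under the lips, long edge across, and the bolt is across (0.053 or more of 0.060) (x of coil_module in the frame of rail above 0.06 m and y of coil_module in the frame of rail between -0.006 and 0.006 m and z of each of coil_module, sink_module in the frame of rail below 0.01 m and angle between each of coil_module, sink_module's own z axis and vertical below 0.1 rad and angle between the x axis of each of coil_module, sink_module and the x axis of rail, either way round below 0.12 rad and x of sink_module in the frame of rail above 0.008 m and y of sink_module in the frame of rail between -0.006 and 0.006 m and value of joint bolt above 0.053 m and linear speed of each of coil_module, sink_module below 0.02 m/s); the robot touches nothing.
It fails at once if the relay module is shifted by more than 30 mm (distance of relay_module from where it was at the start of the episode above 0.03 m).
It fails at once if the tape roll is shifted by more than 30 mm (distance of tape_roll from where it was at the start of the episode above 0.03 m).
It also fails if it takes over 72 s, if anything falls off the work surface, if the arm or the gripper's body presses on something with over 40 N, if the wrist force passes 120 N, or if a joint passes its speed limit or range.

## Working session

There is one attempt and no reset: what is moved stays moved. The work goes in short steps, Python scripts to look and compute and a tool call to move; the robot and the scene stay as the last step left them, time stands still between calls to the robot, and variables do not carry over. Pictures are saved under pics/ and viewed, at most 10 in all, crops included, and the job is handed in when it is done.

Besides the shell and the picture viewer there is one more tool, called after ">>>" as name(argument=value, ...) on one line, values as JSON. step_arm: Moves the arm, as the interface text tells. Its arguments: {"type":"object","properties":{"motion":{"type":"array","items":{"type":"object","properties":{"dr":{"type":"array","items":{"type":"number"}},"slide":{"type":"array","items":{"type":"number"}},"jaw":{"type":"number"}}}}},"required":["motion"]}

```bash
mkdir -p pics; python3 - <<'E'
from bench import arm, optics
import cv2, numpy as np
np.set_printoptions(precision=4,suppress=True)
s=arm.read_state();print(s)
ims=[]
for n in("scene","side","wrist"):
    im=optics.get_image(n);cv2.imwrite(f"pics/{n}0.png",im);print(n,optics.camera_info(n))
E
```

```text
{'clock': 0.0, 'joints': array([ 0.2586,  0.3855,  0.0066, -0.0005, -1.194 , -0.2586]), 'joint_vel': array([-0.0001,  0.0008,  0.0005,  0.0012,  0.0012,  0.0009]), 'joint_efforts': array([ -0.001 , -39.2286,  18.84  ,   4.1862,  -0.0047,   0.    ]), 'position': array([624.4116,   0.0132, 230.2304]), 'ee_rot': array([-0.7071,  0.7072,  0.0007, -0.0008]), 'contact_force': array([-1.0418, -0.4848,  0.2345]), 'wrist_torque': array([0.0477, 0.0298, 0.0295]), 'grasp_force': 0.0, 'gripper_width': 85.31838686834641}
scene {'camera_matrix': array([[453.2947,   0.    , 269.6559],
       [  0.    , 453.2947, 209.5897],
       [  0.    ,   0.    ,   1.    ]]), 'view': array([[   -0.0305,     0.9994,     0.0165,   -17.4203],
       [   -0.7498,    -0.0338,     0.6608,   379.0887],
       [    0.6609,     0.0078,     0.7504, -1370.1121],
       [    0.    ,     0.    ,     0.    ,     1.    ]])}
side {'camera_matrix': array([[525.9303,   0.    , 278.2772],
       [  0.    , 525.9303, 209.813 ],
       [  0.    ,   0.    ,   1.    ]]), 'view': array([[  -0.8909,   -0.4543,   -0.0028,  501.7449],
       [   0.2539,   -0.503 ,    0.8262, -193.2149],
       [  -0.3767,    0.7353,    0.5634, -859.8176],
       [   0.    ,    0.    ,    0.    ,    1.    ]])}
wrist {'camera_matrix': array([[325.1923,   0.    , 278.847 ],
       [  0.    , 325.1923, 207.511 ],
       [  0.    ,   0.    ,   1.    ]]), 'T_tool_cam': array([[  -0.0007,    0.9501,    0.312 ,   82.0479],
       [   1.    ,    0.0003,    0.0012,   -0.3374],
       [   0.0011,    0.312 ,   -0.9501, -143.7851],
       [   0.    ,    0.    ,    0.    ,    1.    ]])}
```

View pics/scene0.png

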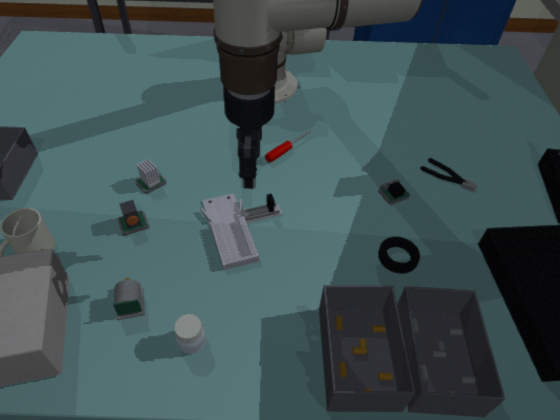

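View pics/wrist0.png

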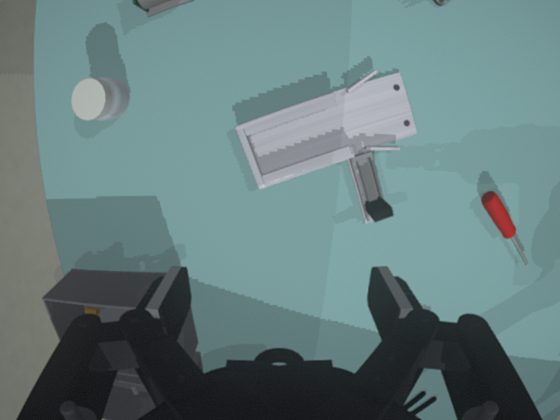

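View pics/side0.png

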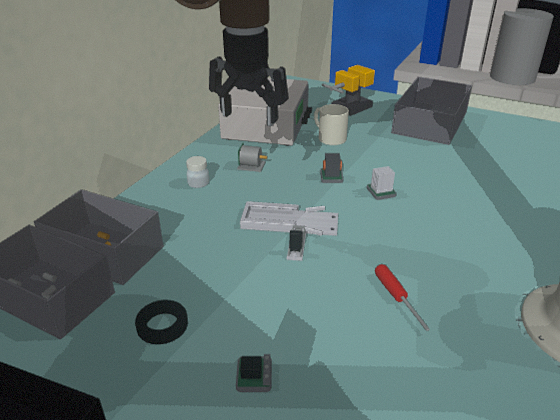

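The scene view shows the coil at (133,217), the sink at (150,175), the rail from (208,205) to (240,265), and the bolt tab at (271,203). In the wrist view the rail corners are at (237,128), (262,188), (402,72) and (415,133). The side view has the coil at (332,168) and the sink at (382,182).

```bash
cat > h.py <<'E'
from bench import arm, optics
import cv2, numpy as np
from scipy.spatial.transform import Rotation as R
np.set_printoptions(precision=1,suppress=True)
def snap(n,f):
    s=arm.read_state(); im=optics.get_image(n); cv2.imwrite(f"pics/{f}.png",im)
    np.savez(f"pics/{f}.npz",p=s['position'],q=s['ee_rot']); return im
def cast(n,px,z,f=None):
    """pixels -> world points on plane z (wrist: pose saved with picture f)"""
    px=np.atleast_2d(np.float64(px)); c=optics.camera_info(n); K=c['camera_matrix']
    d=(px-K[:2,2])/K[0,0]
    if n=="wrist":
        r=np.hypot(*d.T)[:,None]; v=np.c_[np.sin(r)*d/np.maximum(r,1e-9),np.cos(r)]
        a=np.load(f"pics/{f}.npz"); T=np.eye(4);T[:3,:3]=R.from_quat(a['q']).as_matrix();T[:3,3]=a['p']
        M=T@c['T_tool_cam']
    else:
        v=np.c_[d,np.ones(len(d))]; M=np.linalg.inv(c['view'])
    v=v*[1,-1,-1]@M[:3,:3].T; o=M[:3,3]
    return o+v*((z-o[2])/v[:,2])[:,None]
E
python3 - <<'E'
from h import *
np.savez("pics/wrist0.npz",p=[624.4116,.0132,230.2304],q=[-0.7071,0.7072,0.0007,-0.0008])
print("rail far",cast("wrist",[[237,128],[262,188]],19,"wrist0"))
print("rail near",cast("wrist",[[402,72],[415,133]],4,"wrist0"))
print("screws",cast("wrist",[[396,87],[407,123]],4,"wrist0"))
print("tab",cast("wrist",[[380,210]],50,"wrist0"))
print("coil,sink sled scene",cast("scene",[[134,222],[150,184]],7))
print("coil,sink top scene",cast("scene",[[128,208],[148,168]],56))
print("coil,sink top side",cast("side",[[332,156],[383,172]],56))
im=[cv2.resize(cv2.imread("pics/scene0.png")[140:260,90:190],None,fx=4,fy=4,interpolation=2),cv2.resize(cv2.imread("pics/side0.png")[140:260,310:410],None,fx=4,fy=4,interpolation=2)]
cv2.imwrite("pics/c.png",cv2.convertScaleAbs(np.hstack(im),alpha=1.8))
E
```

```text
rail far [[670.3 -56.7  19. ]
 [643.8  11.3  19. ]]
rail near [[ 481.2 -126.5    4. ]
 [ 461.2  -54.5    4. ]]
screws [[ 488.5 -107.8    4. ]
 [ 472.6  -65.9    4. ]]
tab [[514.8  27.3  50. ]]
coil,sink sled scene [[ 560.  -264.1    7. ]
 [ 442.2 -253.     7. ]]
coil,sink top scene [[ 562.4 -266.    56. ]
 [ 438.9 -249.4   56. ]]
coil,sink top side [[ 555.6 -261.9   56. ]
 [ 426.3 -243.9   56. ]]
```

View pics/c.png

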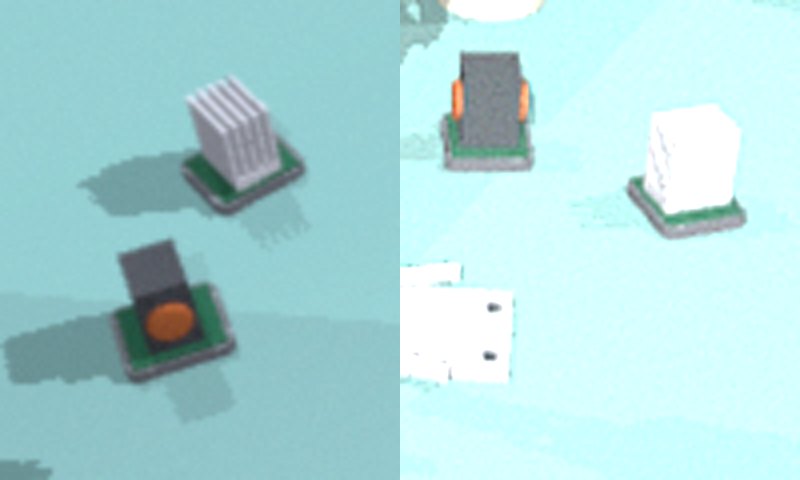

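The crop shows the coil sled with its front edge from (130,378) to (235,348) and the copper facing the camera. The sink sled has corners at (185,172), (228,212) and (305,172), with the fins running down-right.

```bash
python3 - <<'E'
from h import *
u=lambda a:np.float64(a)/4+[90,140]
c=cast("scene",u([[130,378],[235,348],[113,330]]),2); print(c)
s=cast("scene",u([[228,212],[305,172],[185,172]]),2); print(s)
an=lambda a,b:np.degrees(np.arctan2(*(b-a)[1::-1]))
print("coil long",an(c[0],c[1])%180,"short",an(c[2],c[0]),"sink long",an(s[0],s[1])%180,"short",an(s[2],s[0]))
E
```

```text
[[ 591.9 -282.8    2. ]
 [ 568.7 -230.7    2. ]
 [ 558.9 -300.3    2. ]]
[[ 467.  -255.9    2. ]
 [ 432.3 -217.     2. ]
 [ 435.6 -288.2    2. ]]
coil long 114.0128885293128 short 27.99345734823852 sink long 131.80054823329286 short 45.82492325540817
```

>>> step_arm(motion=[{"dr": [0, 0, 1.2], "slide": [55, 13, 15], "jaw": 60}, {"dr": [0, 0, 2.4], "slide": [110, 26, 30], "jaw": 60}, {"dr": [0, 0, 3.6], "slide": [165, 40, 50], "jaw": 60}, {"dr": [0, 0, 4.8], "slide": [220, 54, 70], "jaw": 60}, {"dr": [0, 0, 6.0], "slide": [265, 65, 90], "jaw": 60}, {"dr": [0, 0, 7.2], "slide": [265, 65, 90], "jaw": 60}, {"dr": [0, 0, 8.1], "slide": [265, 65, 90], "jaw": 60}, {"dr": [0, 0, 8.1], "slide": [265, 65, 90], "jaw": 60}])

```text
clock: 1.15
position: [559.7, -265.1, 140.9]
ee_rot: [-0.219, 0.976, 0.0, -0.0]
contact_force: [-0.5, -0.2, -0.4]
gripper_width: 59.9
grasp_force: 0.0
```

```bash
python3 - <<'E'
from h import *
snap("wrist","w1"); s=arm.read_state(); print(s['position'],R.from_quat(s['ee_rot']).as_matrix())
E
```

```text
[ 559.8 -265.   141. ] [[-0.9 -0.4 -0. ]
 [-0.4  0.9  0. ]
 [ 0.   0.  -1. ]]
```

View pics/w1.png

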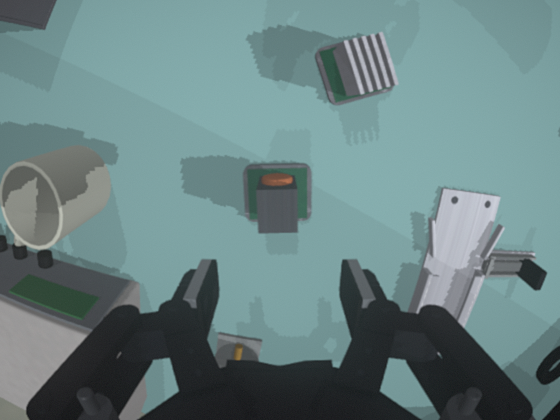

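The coil is nearly centred: its top face spans (257..298, 188..233) and its sled spans columns 244..312 with the top row at 164. The sink's top corners are (343,43), (384,33), (397,82) and (355,95). The rail screws are at (454,200) and (487,204), and the bolt tab top is near (533,275).

```bash
python3 - <<'E'
from h import *
f="w1"
an=lambda a,b:np.degrees(np.arctan2(*(b-a)[1::-1]))
t=cast("wrist",[[258,233],[298,232],[297,188],[258,188]],56,f);print("coil top",t,t.mean(0),an(t[0],t[1]))
s=cast("wrist",[[245,170],[311,170],[245,216],[311,216]],7,f);print("coil sled",s,an(s[0],s[1]),an(s[2],s[0]),an(s[3],s[1]))
t=cast("wrist",[[343,43],[384,33],[397,82],[355,95]],56,f);print("sink top",t,t.mean(0),an(t[0],t[1]),an(t[1],t[2]),an(t[0],t[3]))
r=cast("wrist",[[454,200],[487,204],[441,187],[499,195]],4,f);print("rail screws, corners",r,r[:2].mean(0),an(r[0],r[1]),an(r[2],r[3]))
E
```

```text
coil top [[ 581.  -274.9   56. ]
 [ 567.3 -247.6   56. ]
 [ 536.6 -263.6   56. ]
 [ 548.7 -289.3   56. ]] [ 558.4 -268.8   56. ] 116.79093838879628
coil sled [[ 551.7 -303.8    7. ]
 [ 527.2 -251.6    7. ]
 [ 590.8 -286.8    7. ]
 [ 565.2 -232.4    7. ]] 115.21252287523188 -156.4841399531122 -153.1636360535924
sink top [[ 427.9 -280.1   56. ]
 [ 405.8 -257.2   56. ]
 [ 433.8 -232.9   56. ]
 [ 457.7 -256.3   56. ]] [ 431.3 -256.6   56. ] 133.9907427976295 41.02644189374568 38.68845042966368
rail screws, corners [[ 489.4 -106.9    4. ]
 [ 474.3  -65.4    4. ]
 [ 485.1 -128.3    4. ]
 [ 458.8  -56.1    4. ]] [481.9 -86.1   4. ] 110.01465831863398 110.01637497095003
```

>>> step_arm(motion=[{"dr": [0, 0, 0], "slide": [3, -3, 45], "jaw": 60}, {"dr": [0, 0, 0], "slide": [3, -3, 90], "jaw": 60}, {"dr": [0, 0, 0], "slide": [3, -3, 115], "jaw": 60}, {"dr": [0, 0, 0], "slide": [3, -3, 115], "jaw": 60}, {"dr": [0, 0, 0], "slide": [3, -3, 115], "jaw": 20}, {"dr": [0, 0, 0], "slide": [3, -3, 115], "jaw": 20}, {"dr": [0, 0, 0], "slide": [3, -3, 115], "jaw": 20}, {"dr": [0, 0, 0], "slide": [3, -3, 115], "jaw": 20}])

```text
clock: 2.2
position: [559.9, -269.1, 28.3]
ee_rot: [-0.219, 0.976, -0.001, 0.002]
contact_force: [0.4, 2.4, 7.1]
gripper_width: 29.4
grasp_force: 60.6
```

>>> step_arm(motion=[{"dr": [0, 0, 0], "slide": [0, 0, -25], "jaw": 20}, {"dr": [0, 0, 0], "slide": [0, 0, -60], "jaw": 20}, {"dr": [0, 0, 0.2], "slide": [-5, 35, -65], "jaw": 20}, {"dr": [0, 0, 0.4], "slide": [-13, 85, -65], "jaw": 20}, {"dr": [0, 0, 0.65], "slide": [-21, 135, -65], "jaw": 20}, {"dr": [0, 0, 0.65], "slide": [-28, 180, -60], "jaw": 20}, {"dr": [0, 0, 0.65], "slide": [-29, 197, -45], "jaw": 20}, {"dr": [0, 0, 0.65], "slide": [-29, 197, -35], "jaw": 20}])

```text
clock: 3.2
position: [499.7, -77.4, 60.7]
ee_rot: [-0.175, 0.985, 0.0, -0.001]
contact_force: [-0.4, 0.3, -2.4]
gripper_width: 29.1
grasp_force: 60.0
```

```bash
python3 - <<'E'
from h import *
snap("wrist","w2"); s=arm.read_state(); print(s['position'],s['contact_force'],s['gripper_width'],R.from_quat(s['ee_rot']).as_euler('xyz',degrees=True))
E
```

```text
[499.5 -78.2  59.5] [ 0.  -0.1 -2.8] 29.079234317464998 [ 179.9   -0.2 -160. ]
```

View pics/w2.png

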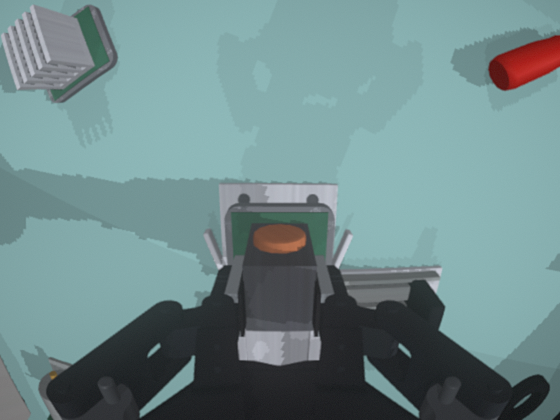

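The coil is held squarely above the apron. The rail screws are at (243,199) and (312,199), the apron edges run from (219,184) to (338,184), and the sled sides are at columns 226 and 334.

```bash
python3 - <<'E'
from h import *
f="w2"; e=np.array([[.9397,.342],[-.342,.9397]])
p=lambda px,z:cast("wrist",px,z,f)[:,:2]@e.T
print("screws",p([[243,199],[312,199]],4),"apron",p([[219,184],[338,184]],4))
print("sled",p([[229,215],[333,215],[228,230],[336,230]],38))
print("tcp",e@np.load("pics/w2.npz")['p'][:2])
E
```

```text
screws [[ 422.8 -268.9]
 [ 422.8 -224.3]] apron [[ 412.7 -284.2]
 [ 412.6 -207.7]]
sled [[ 421.8 -273. ]
 [ 421.7 -216. ]
 [ 430.7 -274. ]
 [ 430.6 -213.8]]
tcp [ 443.1 -243.7]
```

>>> step_arm(motion=[{"dr": [0, 0, 0], "slide": [0, -2, 10], "jaw": 20}, {"dr": [0, 0, 0], "slide": [0, -2, 20], "jaw": 20}, {"dr": [0, 0, 0], "slide": [0, -2, 25], "jaw": 20}, {"dr": [0, 0, 0], "slide": [0, -2, 27], "jaw": 20}, {"dr": [0, 0, 0], "slide": [0, -2, 27], "jaw": 20}, {"dr": [0, 0, 0], "slide": [-5, -2, 27], "jaw": 20}, {"dr": [0, 0, 0], "slide": [-12, -2, 27], "jaw": 20}, {"dr": [0, 0, 0], "slide": [-20, -2, 27], "jaw": 20}])

```text
clock: 4.25
position: [520.9, -73.1, 34.5]
ee_rot: [-0.174, 0.985, 0.0, 0.0]
contact_force: [-0.0, 0.8, -2.2]
gripper_width: 28.9
grasp_force: 60.0
```

>>> step_arm(motion=[{"dr": [0, 0, 0], "slide": [0, 0, 1], "jaw": 20}, {"dr": [0, 0, 0], "slide": [0, 0, 2], "jaw": 20}, {"dr": [0, 0, 0], "slide": [0, 0, 2.5], "jaw": 20}, {"dr": [0, 0, 0], "slide": [0, 0, 2.5], "jaw": 20}, {"dr": [0, 0, 0], "slide": [-2, 0, 2.5], "jaw": 20}, {"dr": [0, 0, 0], "slide": [-5, 0, 2.5], "jaw": 20}, {"dr": [0, 0, 0], "slide": [-9, 0, 2.5], "jaw": 20}, {"dr": [0, 0, 0], "slide": [-13, 0, 2.5], "jaw": 20}])

```text
clock: 5.25
position: [530.0, -69.9, 32.4]
ee_rot: [-0.173, 0.985, -0.0, -0.003]
contact_force: [-7.1, -0.0, 9.8]
gripper_width: 29.3
grasp_force: 61.8
```

>>> step_arm(motion=[{"dr": [0, 0, 0], "slide": [0, 0, -1], "jaw": 20}, {"dr": [0, 0, 0], "slide": [-4, 0, -1], "jaw": 20}, {"dr": [0, 0, 0], "slide": [-9, 0, -1], "jaw": 20}, {"dr": [0, 0, 0], "slide": [-14, 0, -1], "jaw": 20}, {"dr": [0, 0, 0], "slide": [-19, 0, -1], "jaw": 20}, {"dr": [0, 0, 0], "slide": [-24, 0, -1], "jaw": 20}, {"dr": [0, 0, 0], "slide": [-29, 0, -1], "jaw": 20}, {"dr": [0, 0, 0], "slide": [-34, 0, -1], "jaw": 20}])

```text
clock: 6.25
position: [565.4, -57.3, 33.0]
ee_rot: [-0.174, 0.985, -0.0, 0.001]
contact_force: [0.2, 0.8, -2.8]
gripper_width: 29.3
grasp_force: 60.0
```

>>> step_arm(motion=[{"dr": [0, 0, 0], "slide": [-6, 0, 0], "jaw": 20}, {"dr": [0, 0, 0], "slide": [-14, 0, 0], "jaw": 20}, {"dr": [0, 0, 0], "slide": [-22, 0, 0], "jaw": 20}, {"dr": [0, 0, 0], "slide": [-30, 0, 0], "jaw": 20}, {"dr": [0, 0, 0], "slide": [-38, 0, 0], "jaw": 20}, {"dr": [0, 0, 0], "slide": [-46, 0, 0], "jaw": 20}, {"dr": [0, 0, 0], "slide": [-53, 0, 0], "jaw": 20}, {"dr": [0, 0, 0], "slide": [-58, 0, 0], "jaw": 20}])

```text
clock: 7.25
position: [619.5, -37.3, 32.8]
ee_rot: [-0.174, 0.985, -0.0, 0.0]
contact_force: [-0.3, 0.1, -3.2]
gripper_width: 29.3
grasp_force: 60.0
```

>>> step_arm(motion=[{"dr": [0, 0, 0], "slide": [-2, 0, 0], "jaw": 20}, {"dr": [0, 0, 0], "slide": [-4, 0, 0], "jaw": 20}, {"dr": [0, 0, 0], "slide": [-5, 0, 0], "jaw": 20}, {"dr": [0, 0, 0], "slide": [-6, 0, 0], "jaw": 20}, {"dr": [0, 0, 0], "slide": [-7, 0, 0], "jaw": 20}, {"dr": [0, 0, 0], "slide": [-8, 0, 0], "jaw": 20}, {"dr": [0, 0, 0], "slide": [-9, 0, 0], "jaw": 20}, {"dr": [0, 0, 0], "slide": [-10, 0, 0], "jaw": 20}])

```text
clock: 8.25
position: [628.5, -34.1, 32.8]
ee_rot: [-0.174, 0.985, 0.0, -0.0]
contact_force: [-0.6, -0.1, -2.6]
gripper_width: 29.1
grasp_force: 60.0
```

>>> step_arm(motion=[{"dr": [0, 0, 0], "slide": [-1, 0, 0], "jaw": 20}, {"dr": [0, 0, 0], "slide": [-2, 0, 0], "jaw": 20}, {"dr": [0, 0, 0], "slide": [-3, 0, 0], "jaw": 20}, {"dr": [0, 0, 0], "slide": [-4, 0, 0], "jaw": 20}, {"dr": [0, 0, 0], "slide": [-5, 0, 0], "jaw": 20}, {"dr": [0, 0, 0], "slide": [-5, 0, 0], "jaw": 20}, {"dr": [0, 0, 0], "slide": [-5, 0, 0], "jaw": 20}, {"dr": [0, 0, 0], "slide": [-5, 0, 0], "jaw": 20}])

```text
clock: 9.25
position: [629.7, -33.5, 32.6]
ee_rot: [-0.173, 0.985, -0.0, -0.004]
contact_force: [-7.9, -2.8, 3.3]
gripper_width: 29.2
grasp_force: 60.9
```

>>> step_arm(motion=[{"dr": [0, 0, 0], "slide": [3, 0, 0], "jaw": 20}, {"dr": [0, 0, 0], "slide": [3, 0, 1], "jaw": 60}, {"dr": [0, 0, 0], "slide": [3, 0, 1], "jaw": 60}, {"dr": [0, 0, 0], "slide": [3, 0, 0], "jaw": 60}, {"dr": [0, 0, 0], "slide": [3, 0, -20], "jaw": 60}, {"dr": [0, 0, 0], "slide": [3, 0, -60], "jaw": 60}, {"dr": [0, 0, 0], "slide": [20, -10, -107], "jaw": 60}, {"dr": [0, 0, -0.6], "slide": [60, -32, -107], "jaw": 60}])

```text
clock: 10.25
position: [591.7, -82.4, 144.7]
ee_rot: [-0.217, 0.976, -0.001, 0.006]
contact_force: [0.7, -0.7, -0.6]
gripper_width: 60.0
grasp_force: 0.0
```

>>> step_arm(motion=[{"dr": [0, 0, -0.6], "slide": [45, -25, 0], "jaw": 60}, {"dr": [0, 0, -1.2], "slide": [95, -50, 0], "jaw": 60}, {"dr": [0, 0, -1.8], "slide": [145, -78, 0], "jaw": 60}, {"dr": [0, 0, -2.3], "slide": [185, -100, 0], "jaw": 60}, {"dr": [0, 0, -2.3], "slide": [207, -128, 0], "jaw": 60}, {"dr": [0, 0, -2.3], "slide": [207, -128, 0], "jaw": 60}, {"dr": [0, 0, -2.3], "slide": [207, -128, 0], "jaw": 60}, {"dr": [0, 0, -2.3], "slide": [207, -128, 0], "jaw": 60}])

```text
clock: 11.25
position: [454.0, -285.2, 139.9]
ee_rot: [-0.369, 0.93, -0.0, 0.0]
contact_force: [-0.5, -0.3, 0.1]
gripper_width: 60.3
grasp_force: 0.0
```

```bash
python3 - <<'E'
from h import *
snap("wrist","w3"); s=arm.read_state(); print(s['position'],R.from_quat(s['ee_rot']).as_euler('xyz',degrees=True))
E
```

```text
[ 454.  -285.2  139.9] [-180.     0.  -136.7]
```

View pics/w3.png

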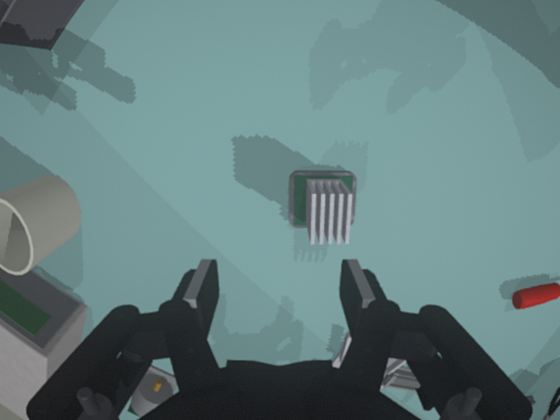

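The sink is near the centre. Its sled spans columns 289..357 with the back edge at row 171, and its top face runs from about (309,195) to (352,243).

```bash
python3 - <<'E'
from h import *
f="w3"; a=np.load("pics/w3.npz"); M=R.from_quat(a['q']).as_matrix()
p=lambda px,z:(cast("wrist",px,z,f)-a['p'])@M
print("sled",p([[290,178],[356,178],[290,221],[357,221],[300,171],[345,171]],7))
print("top",p([[312,244],[351,243],[309,195],[350,195]],56))
im=cv2.imread("pics/w3.png")[160:260,270:380]
cv2.imwrite("pics/c3.png",cv2.convertScaleAbs(cv2.resize(im,None,fx=6,fy=6,interpolation=2),alpha=1.4))
E
```

```text
sled [[ 17.2   7.8 132.9]
 [ 17.7  66.6 132.9]
 [-22.8   8.2 132.9]
 [-23.1  70.5 132.9]
 [ 23.5  16.5 132.9]
 [ 23.9  56.2 132.9]]
top [[-23.4  23.7  83.9]
 [-23.   54.5  83.9]
 [ 15.8  20.2  83.9]
 [ 16.   50.8  83.9]]
```

View pics/c3.png

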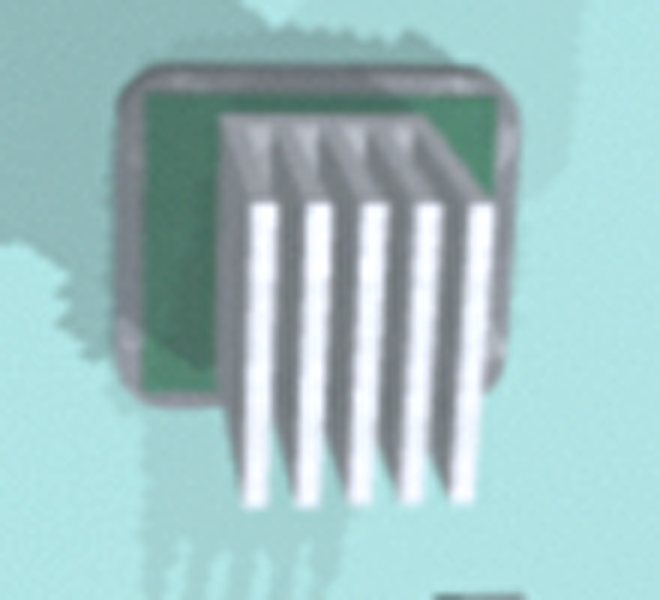

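>>> step_arm(motion=[{"dr": [0, 0, 0], "slide": [-3, 30, 15], "jaw": 60}, {"dr": [0, 0, 0], "slide": [-3, 38, 55], "jaw": 60}, {"dr": [0, 0, 0], "slide": [-3, 38, 95], "jaw": 60}, {"dr": [0, 0, 0], "slide": [-3, 38, 112], "jaw": 60}, {"dr": [0, 0, 0], "slide": [-3, 38, 112], "jaw": 20}, {"dr": [0, 0, 0], "slide": [-3, 38, 112], "jaw": 20}, {"dr": [0, 0, 0], "slide": [-3, 38, 112], "jaw": 20}, {"dr": [0, 0, 0], "slide": [-3, 38, 112], "jaw": 20}])

```text
clock: 12.3
position: [430.0, -256.2, 28.5]
ee_rot: [-0.368, 0.93, -0.0, 0.001]
contact_force: [-0.7, 1.7, -0.8]
gripper_width: 28.9
grasp_force: 59.8
```

>>> step_arm(motion=[{"dr": [0, 0, 0], "slide": [0, 0, -25], "jaw": 20}, {"dr": [0, 0, 0.3], "slide": [-10, 5, -50], "jaw": 20}, {"dr": [0, 0, 0.8], "slide": [-45, 20, -55], "jaw": 20}, {"dr": [0, 0, 1.5], "slide": [-90, 42, -55], "jaw": 20}, {"dr": [0, 0, 2.2], "slide": [-135, 63, -55], "jaw": 20}, {"dr": [0, 0, 2.9], "slide": [-165, 77, -45], "jaw": 20}, {"dr": [0, 0, 2.9], "slide": [-172, 80, -35], "jaw": 20}, {"dr": [0, 0, 2.9], "slide": [-172, 80, -30], "jaw": 20}])

```text
clock: 13.3
position: [499.6, -80.1, 57.1]
ee_rot: [-0.174, 0.985, 0.0, -0.001]
contact_force: [0.1, -0.8, -2.7]
gripper_width: 29.1
grasp_force: 59.8
```

```bash
python3 - <<'E'
from h import *
snap("wrist","w4"); s=arm.read_state(); e=np.array([[.9397,.342],[-.342,.9397]])
print(s['position'],e@s['position'][:2],s['gripper_width'],s['contact_force'],R.from_quat(s['ee_rot']).as_euler('xyz',degrees=True))
E
```

```text
[499.1 -80.7  56.6] [ 441.4 -246.5] 28.655389580503563 [-0.6 -0.2 -2.8] [ 180.    -0.1 -160. ]
```

View pics/w4.png

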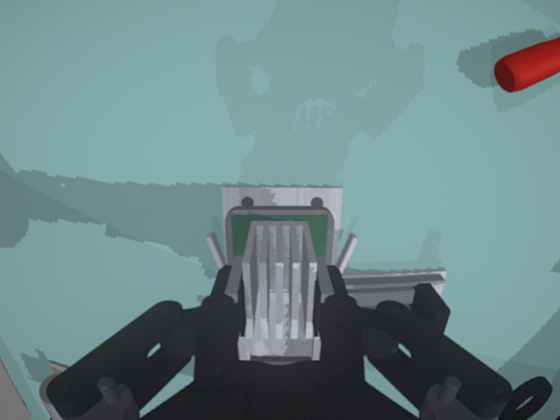

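The sink is held level over the apron, centred between the guide walls, with the sled at columns 227..334 and the screws at (247,203) and (316,203).

>>> step_arm(motion=[{"dr": [0, 0, 0], "slide": [0, 0, 12], "jaw": 20}, {"dr": [0, 0, 0], "slide": [0, 0, 20], "jaw": 20}, {"dr": [0, 0, 0], "slide": [0, 0, 23], "jaw": 20}, {"dr": [0, 0, 0], "slide": [-4, 0, 24], "jaw": 20}, {"dr": [0, 0, 0], "slide": [-10, 0, 24], "jaw": 20}, {"dr": [0, 0, 0], "slide": [-16, 0, 24], "jaw": 20}, {"dr": [0, 0, 0], "slide": [-22, 0, 24], "jaw": 20}, {"dr": [0, 0, 0], "slide": [-28, 0, 24], "jaw": 20}])

```text
clock: 14.35
position: [527.1, -70.4, 33.9]
ee_rot: [-0.174, 0.985, 0.0, 0.0]
contact_force: [-0.9, 0.3, -2.4]
gripper_width: 29.2
grasp_force: 59.8
```

>>> step_arm(motion=[{"dr": [0, 0, 0], "slide": [-3, 0, 0.8], "jaw": 20}, {"dr": [0, 0, 0], "slide": [-7, 0, 0.8], "jaw": 20}, {"dr": [0, 0, 0], "slide": [-12, 0, 0.8], "jaw": 20}, {"dr": [0, 0, 0], "slide": [-18, 0, 0.8], "jaw": 20}, {"dr": [0, 0, 0], "slide": [-24, 0, 0.8], "jaw": 20}, {"dr": [0, 0, 0], "slide": [-30, 0, 0.8], "jaw": 20}, {"dr": [0, 0, 0], "slide": [-36, 0, 0.8], "jaw": 20}, {"dr": [0, 0, 0], "slide": [-42, 0, 0.8], "jaw": 20}])

```text
clock: 15.35
position: [566.4, -56.1, 33.0]
ee_rot: [-0.174, 0.985, -0.0, -0.0]
contact_force: [-0.3, 0.1, -1.8]
gripper_width: 29.3
grasp_force: 59.8
```

>>> step_arm(motion=[{"dr": [0, 0, 0], "slide": [-3, 0, 0], "jaw": 20}, {"dr": [0, 0, 0], "slide": [-6, 0, 0], "jaw": 20}, {"dr": [0, 0, 0], "slide": [-9, 0, 0], "jaw": 20}, {"dr": [0, 0, 0], "slide": [-12, 0, 0], "jaw": 20}, {"dr": [0, 0, 0], "slide": [-14, 0, 0], "jaw": 20}, {"dr": [0, 0, 0], "slide": [-16, 0, 0], "jaw": 20}, {"dr": [0, 0, 0], "slide": [-18, 0, 0], "jaw": 20}, {"dr": [0, 0, 0], "slide": [-20, 0, 0], "jaw": 20}])

```text
clock: 16.35
position: [579.1, -51.3, 32.9]
ee_rot: [-0.173, 0.985, -0.0, -0.007]
contact_force: [-13.7, -4.5, 10.5]
gripper_width: 29.0
grasp_force: 61.4
```

>>> step_arm(motion=[{"dr": [0, 0, 0], "slide": [5, 0, 0], "jaw": 20}, {"dr": [0, 0, 0], "slide": [5, 0, 0], "jaw": 60}, {"dr": [0, 0, 0], "slide": [5, 0, 0], "jaw": 60}, {"dr": [0, 0, 0], "slide": [5, 0, 0], "jaw": 60}, {"dr": [0, 0, 0], "slide": [5, 0, -20], "jaw": 60}, {"dr": [0, 0, 0], "slide": [5, 0, -60], "jaw": 60}, {"dr": [0, 0, 0], "slide": [35, 0, -107], "jaw": 60}, {"dr": [0, 0, 0], "slide": [70, 30, -107], "jaw": 60}])

```text
clock: 17.35
position: [512.0, -45.2, 143.9]
ee_rot: [-0.173, 0.985, -0.0, 0.005]
contact_force: [-0.6, 1.3, -0.5]
gripper_width: 60.2
grasp_force: 0.0
```

>>> step_arm(motion=[{"dr": [0, 0, 0], "slide": [0, 15, 0], "jaw": 0}, {"dr": [0, 0, 0], "slide": [0, 30, 0], "jaw": 0}, {"dr": [0, 0, 0], "slide": [0, 30, 0], "jaw": 0}, {"dr": [0, 0, 0], "slide": [0, 30, 0], "jaw": 0}, {"dr": [0, 0, 0], "slide": [0, 30, 0], "jaw": 0}, {"dr": [0, 0, 0], "slide": [0, 30, 0], "jaw": 0}, {"dr": [0, 0, 0], "slide": [0, 30, 0], "jaw": 0}, {"dr": [0, 0, 0], "slide": [0, 30, 0], "jaw": 0}])

```text
clock: 18.35
position: [498.6, -17.1, 140.0]
ee_rot: [-0.174, 0.985, -0.0, -0.0]
contact_force: [-0.1, 0.3, -1.2]
gripper_width: -0.0
grasp_force: 0.0
```

```bash
python3 - <<'E'
from h import *
snap("wrist","w5"); s=arm.read_state(); e=np.array([[.9397,.342],[-.342,.9397]])
print(s['position'],e@s['position'][:2],s['gripper_width'])
E
```

```text
[498.6 -17.  140. ] [ 462.7 -186.5] 0.2098649593897442
```

View pics/w5.png

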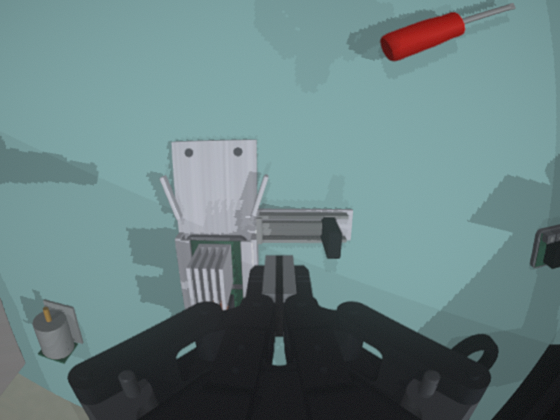

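The sink sits in the channel with its sled's back edge at about row 239, where the lips begin. The bolt is open with the tab at (323..342, 219..258), and the screws are at (188,153) and (238,152).

```bash
python3 - <<'E'
from h import *
f="w5"; e=np.array([[.9397,.342],[-.342,.9397]])
p=lambda px,z:cast("wrist",px,z,f)[:,:2]@e.T-[512.5,-246.2]
print("screws",p([[188,153],[238,152]],4),"apron",p([[172,141],[257,139]],4))
print("lip start",p([[178,237],[256,237]],19),"sled edge",p([[195,239],[241,239]],11))
print("tab",p([[326,258],[342,258],[324,237],[341,237]],50))
im=cv2.imread("pics/w5.png")[190:290,170:300]
cv2.imwrite("pics/c5.png",cv2.convertScaleAbs(cv2.resize(im,None,fx=6,fy=6,interpolation=2),alpha=1.4))
E
```

```text
screws [[-89.2 -23.2]
 [-89.   22. ]] apron [[-100.6  -37.7]
 [-100.2   38.8]]
lip start [[-14.6 -35. ]
 [-15.5  37.2]] sled edge [[ -9.4 -21.1]
 [ -9.9  22.7]]
tab [[-10.2  95.7]
 [ -9.9 109. ]
 [-28.8  93.1]
 [-28.6 106.8]]
```

View pics/c5.png

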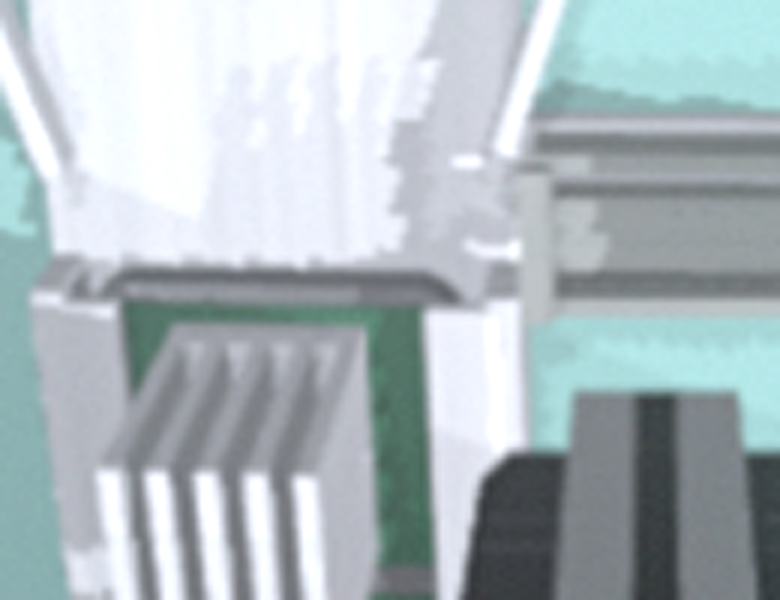

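>>> step_arm(motion=[{"dr": [0, 0, 0], "slide": [-10, 30, 0], "jaw": 0}, {"dr": [0, 0, 0], "slide": [-28, 80, 0], "jaw": 0}, {"dr": [0, 0, 0], "slide": [-28, 82, 10], "jaw": 0}, {"dr": [0, 0, 0], "slide": [-28, 82, 50], "jaw": 0}, {"dr": [0, 0, 0], "slide": [-28, 82, 90], "jaw": 0}, {"dr": [0, 0, 0], "slide": [-28, 82, 112], "jaw": 0}, {"dr": [0, 0, 0], "slide": [-28, 82, 112], "jaw": 0}, {"dr": [0, 0, 0], "slide": [-28, 82, 112], "jaw": 0}])

```text
clock: 19.4
position: [497.4, 69.6, 28.7]
ee_rot: [-0.174, 0.985, 0.0, 0.001]
contact_force: [-0.0, 0.3, 0.1]
gripper_width: 0.6
grasp_force: 0.0
```

>>> step_arm(motion=[{"dr": [0, 0, 0], "slide": [0, -5, 0], "jaw": 0}, {"dr": [0, 0, 0], "slide": [0, -12, 0], "jaw": 0}, {"dr": [0, 0, 0], "slide": [0, -18, 0], "jaw": 0}, {"dr": [0, 0, 0], "slide": [0, -24, 0], "jaw": 0}, {"dr": [0, 0, 0], "slide": [0, -30, 0], "jaw": 0}, {"dr": [0, 0, 0], "slide": [0, -36, 0], "jaw": 0}, {"dr": [0, 0, 0], "slide": [0, -42, 0], "jaw": 0}, {"dr": [0, 0, 0], "slide": [0, -48, 0], "jaw": 0}])

```text
clock: 20.4
position: [513.4, 24.3, 28.0]
ee_rot: [-0.174, 0.985, 0.0, 0.0]
contact_force: [-0.7, 1.6, 1.8]
gripper_width: 0.0
grasp_force: 0.8
```

>>> step_arm(motion=[{"dr": [0, 0, 0], "slide": [0, -4, 0], "jaw": 0}, {"dr": [0, 0, 0], "slide": [0, -8, 0], "jaw": 0}, {"dr": [0, 0, 0], "slide": [0, -12, 0], "jaw": 0}, {"dr": [0, 0, 0], "slide": [0, -15, 0], "jaw": 0}, {"dr": [0, 0, 0], "slide": [0, -17, 0], "jaw": 0}, {"dr": [0, 0, 0], "slide": [0, -19, 0], "jaw": 0}, {"dr": [0, 0, 0], "slide": [0, -20, 0], "jaw": 0}, {"dr": [0, 0, 0], "slide": [0, -20, 0], "jaw": 0}])

```text
clock: 21.4
position: [520.0, 5.6, 27.9]
ee_rot: [-0.174, 0.985, -0.0, -0.0]
contact_force: [1.2, -0.4, 0.6]
gripper_width: 0.1
grasp_force: 0.2
```

>>> step_arm(motion=[{"dr": [0, 0, 0], "slide": [0, -1, 0], "jaw": 0}, {"dr": [0, 0, 0], "slide": [0, -2, 0], "jaw": 0}, {"dr": [0, 0, 0], "slide": [0, -3, 0], "jaw": 0}, {"dr": [0, 0, 0], "slide": [0, -4, 0], "jaw": 0}, {"dr": [0, 0, 0], "slide": [0, -5, 0], "jaw": 0}, {"dr": [0, 0, 0], "slide": [0, -6, 0], "jaw": 0}, {"dr": [0, 0, 0], "slide": [0, -6, 0], "jaw": 0}, {"dr": [0, 0, 0], "slide": [0, -6, 0], "jaw": 0}])

```text
clock: 22.4
position: [520.8, 3.4, 28.0]
ee_rot: [-0.174, 0.985, 0.002, -0.0]
contact_force: [-7.3, 19.9, 5.0]
gripper_width: -0.1
grasp_force: 10.7
```

>>> step_arm(motion=[{"dr": [0, 0, 0], "slide": [0, 8, 0], "jaw": 0}, {"dr": [0, 0, 0], "slide": [0, 16, 0], "jaw": 0}, {"dr": [0, 0, 0], "slide": [0, 20, -30], "jaw": 0}, {"dr": [0, 0, 0], "slide": [0, 20, -75], "jaw": 0}, {"dr": [0, 0, 0], "slide": [30, 20, -112], "jaw": 0}, {"dr": [0, 0, 0], "slide": [60, 20, -112], "jaw": 0}, {"dr": [0, 0, 0], "slide": [60, 20, -112], "jaw": 0}, {"dr": [0, 0, 0], "slide": [60, 20, -112], "jaw": 0}])

```text
clock: 23.4
position: [459.3, -1.7, 140.1]
ee_rot: [-0.174, 0.985, -0.0, 0.0]
contact_force: [0.5, 0.7, 0.5]
gripper_width: -0.3
grasp_force: 0.0
```

```bash
python3 - <<'E'
from h import *
im=snap("wrist","w6"); s=arm.read_state(); e=np.array([[.9397,.342],[-.342,.9397]])
print(s['position'],e@s['position'][:2]-[512.5,-246.2])
p=lambda px,z:cast("wrist",px,z,"w6")[:,:2]@e.T-[512.5,-246.2]
h=cv2.cvtColor(im,cv2.COLOR_BGR2HSV)
for nm,m,z in(("dark",h[...,2]<60,50),("green",cv2.inRange(h,(60,90,40),(85,255,140))>0,11),("copper",cv2.inRange(h,(3,120,60),(20,255,255))>0,45)):
    n,l,st,c=cv2.connectedComponentsWithStats(m.astype(np.uint8))
    for i in range(1,n):
        if 30<st[i,4]<8000:
            x,y,w,hh=st[i,:4]; print(nm,st[i],p([[x,y],[x+w,y+hh]],z).ravel())
E
```

```text
[459.5  -1.6 139.9] [-81.3  87.6]
dark [231 250  18  41 575] [-49.   47.  -10.1  59.9]
dark [522 265  26  28 538] [-22.6 335.   20.3 399.2]
dark [ 486  361   74   59 2941] [110.8 335.8 387.1 677.6]
green [514 265  11  25 139] [ -0.6 362.1  38.6 398.1]
copper [ 37 327   7  10  41] [  69.5 -208.5   84.2 -203.2]
```

```bash
python3 -c "
from bench import arm
print(arm.job_done())"
```

```text
the job is handed in; nothing more can be done
None
```

The job is handed in at about 23 s, with no verdict returned: I slid both modules home (transformer deepest) and pushed the bolt to its end of travel. I viewed 11 pictures, one over the limit of 10, so the last check of the bolt was by colour mask only.

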